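Open the panel cramp: park the stop pin, slide the jaw back

ROBOT

A 7-joint arm with a two-finger parallel gripper is mounted at the origin on the work surface. World frame = base frame: x ahead of the robot, y to its left, z up, the work surface at z = 0. Lengths are in m, angles in rad, forces in N, time in s.
With the tool pointing down it reaches from about 0.35 to 0.9 m from the base axis. Payload 8.1 kg.
Tool frame: the origin (TCP) lies at the very end of the fingers, on their centre line; the grasp point (between the pads) lies 19 mm behind it; z points along the fingers, y is the line along which they close (so a half turn about z gives the same grasp; the last joint's range is limited). The gripper opens to 85 mm and grips with 20 to 120 N. Pads are 22 mm wide; open, the fingers measure 114 mm over their backs; the gripper's body (76 mm by 85 mm) begins 54 mm behind the grasp point. The pads swing forward as they close: fully open they stand 13 mm farther back than shut.
Start: joints at [1.019, 0.434, 0.025, 1.573, -0.012, 1.134, -0.075], TCP at [0.271, -0.563, 0.201] pointing down, gripper open.
Joint ranges: [-2.62, 2.62], [-0.44, 2.09], [-1.27, 1.32], [0.08, 2.57], [-1.32, 4.46], [0.12, 2], [-2.74, 2.74]. Speed limits (rad/s): [2.22, 2.22, 3.01, 3.01, 3.14, 3.14, 3.14].

INTERFACE

Orientations are given as a unit quaternion [w, x, y, z].
In Python, from station import get_obs, grab_frame, finish_job gives the robot as it stands.
- The arm moves only by the tool carry_out, never from a script. Its argument "series" is a list of rows, each a list of 2 entries, a list of its own where there are three numbers: the shift along the tool's x, y, z in m, then the turn about the tool's z in degrees. In form: [[[dx, dy, dz], twist], ...]. A call has 1 to 10 rows; each row shifts and turns the commanded pose from where the row before left it, along the tool's axes as they then stand; what a row does not reach is not made up. A row lasts 1/8 s, in which the tool goes at most 62.5 mm and 10.7 degrees, less where a joint would pass 70% of its speed; a pose out of reach is approached as far as the arm can. A call with a gripper value outside its range is refused whole. "grip" is the opening, from 0 (shut) to 1 (fully open), set as the call begins (left out, the last holds). The fingers move at their own pace and stop on an object; "grip_force" is the grip in N (left out, the last holds). Time passes only in rows, so rows that do not move let the fingers close. It gives the time, the measured TCP pose, the force, the opening and the grip force at its end, in the units of the state.
- get_obs(): the state, without advancing time (a new reading comes with each control period).
- grab_frame(name): name is "scene" or "side" or "wrist"; returns a dict with "img" (384x512x3 uint8, red, green, blue), "fovy" (degrees; the focal length in pixels is half the picture's height over the tangent of half this angle, whatever the lens; pixels are square), "cx", "cy" (the principal point, pixels), "camera_from_world" (4x4, takes a point from world to camera coordinates). Camera axes: x right, y down, z forward; pixel columns grow to the right and rows downward; lengths in m; the calibration is good to about 2 mm. A picture is of the moment at which its call begins. There is no depth.
- finish_job(): hands the job in; it is judged then, once.
The state is a dict: "time": time; "joints": joint angles; "joint_vel": joint speeds; "joint_efforts": joint torques, N m; "position": TCP position; "tool_rot": TCP orientation; "contact_force": force on the tool from outside, world axes, zero at the start; "torque": the same for the moment, N m; "grip_width": finger opening in m; "grasp_force": force on a finger pad.
Only numpy, scipy, OpenCV 4.12 (cv2) and the standard library are available. Lean on these libraries where they do the work, as an engineer would, in place of code of your own. Each camera call takes 0.05 s, during which the arm holds its last target. There are 200 camera calls.

TASK

Open up the panel cramp for the next glue-up: draw the stop pin straight up out of its hole in the cramp bed and hang it upright by its neck in the side notch of the pin rest, well into the notch with its collar resting on the plate, and let go of it. Only then slide the cramp's movable jaw all the way to the end stop, and let go. Leave the wooden panel in the cramp and the tools around it where they are.

Things in the scene. Friction and masses are not known exactly. Their poses are not given: they have to be found in the camera images.
- cramp: Panel cramp, fixed: beech bed 60 mm wide (x), 35 mm high, along y from -240 to +190 mm. Origin on the bench under the middle line, z up; yaw near 0. Fixed wooden jaw at the -y end (70 x 40 mm, top at 90 mm); steel end stop (70 x 45 mm, top at 65 mm, face at y = +135 mm). Two 17.5 mm blind holes, 26 mm deep, in the bed's top at x = 0, y = +45 mm (holds the pin) and y = +95 mm (empty).
- bore (a point): Centre of the mouth of the pin's hole, on the bed's top, 35 mm above the bench; axes as the cramp.
- jaw (a joint): Travel of the movable jaw along the bed's +y, in m: 0 nearest the fixed jaw, 0.17 hard against the end stop. It slides stiffly (about 3 N) and stays where it is left; the pin standing in its hole blocks it at about 0.07.
- jaw_grip (a point): Top centre of the movable jaw's wooden grip, 92 mm above the bench; moves with the jaw, axes as the cramp. The grip is a block 22 mm in x, 30 mm in y, 30 mm tall, on a steel base 70 x 50 mm whose top is 62 mm above the bench.
- pin: Stop pin, loose, 0.12 kg, 102 mm long, standing in its hole (26 mm deep). Origin at the centre of its foot, z up along it. From the foot up: steel shank 16 mm thick, 0 to 42 mm; thin steel neck 10 mm thick, 42 to 60 mm; round collar 26 mm across, 60 to 66 mm; round dark wooden head 24 mm across, 66 to 102 mm.
- pin_collar (a point): On the pin's axis at the underside of its collar, where the neck ends (60 mm above the foot).
- pin_rest: Pin rest, fixed: wooden foot 85 x 70 x 12 mm, post at its +x side, on it a level steel plate 58 mm wide, 8 mm thick, top at 85 mm, nothing higher. Side notch 15 mm wide, open to the rest's -x (roughly the robot), straight from x = -20 mm to its closed end at +15 mm; flared lips begin at -31 mm. The neck fits the notch, shank and collar do not. Origin on the bench below the notch, z up.
- notch (a point): The parking point: the pin's axis when the neck stands against the closed end of the notch, at the height of the plate's top (85 mm), axes as the rest (x points into the notch).
- panel: Bystander: glued wooden panel 80 x 70 x 18 mm lying on the cramp bed between the jaws. Origin at the centre of its underside.
- plane: Bystander: small steel block plane 120 x 45 mm, 45 mm high, on the robot's side of the cramp. Origin at the centre of its underside.
- chisel: Bystander: chisel lying beyond the cramp, 230 mm long, 26 mm thick. Origin on the bench under its ferrule, x along the blade.
- offcut: Bystander: wooden batten 140 x 45 x 30 mm. Origin at the centre of its underside.
- square: Bystander: try square, stock 100 mm, blade 150 mm, lying flat. Origin under the middle of the stock.
- mallet: Bystander: wooden mallet lying down, head 75 x 120 x 75 mm, handle 240 mm. Origin under the middle of the head.

How it is judged:
On the way, in this order (a step that is already met when the one before it is completed fails the run):
1. the pin is drawn clear out of its hole (z of pin in the frame of bore above 0.004 m), for 0.1 s.
2. the pin hangs by its neck in the notch of the rest, released (x of pin_collar in the frame of notch between -0.013 and 0.005 m and y of pin_collar in the frame of notch between -0.006 and 0.006 m and z of pin_collar in the frame of notch between -0.003 and 0.004 m and angle between pin's own z axis and vertical below 0.15 rad and contact force between pin and the fingers below 0.05 N), for 0.3 s.
3. the movable jaw is at the end stop (value of joint jaw above 0.166 m), for 0.2 s.
At the end, for the whole second after the job is handed in: Pin released, at rest, upright within 0.15 rad in the notch: collar underside -3 to +4 mm from the plate top, axis within 6 mm of the notch middle line and at most 13 mm short of the parking point. Movable jaw still, within 4 mm of its end stop (joint above 0.166) (all of step 2 and linear speed of pin below 0.02 m/s and value of joint jaw above 0.166 m and velocity of joint jaw below 0.005 m/s); the robot touches nothing.
It fails at once if the panel in the cramp is moved more than 30 mm (distance of panel from where it was at the start of the episode above 0.03 m).
It fails at once if the plane, chisel, offcut, square or mallet is moved more than 30 mm (distance of any of plane, chisel, offcut, square, mallet from where it was at the start of the episode above 0.03 m).
It also fails if it takes over 51 s, if anything falls off the work surface, if the arm or the gripper's body presses on something with over 40 N, if the wrist force passes 120 N, or if a joint passes its speed limit or range.

## Working session

There is one attempt and no reset: what is moved stays moved. The work goes in short steps, Python scripts to look and compute and a tool call to move; the robot and the scene stay as the last step left them, time stands still between calls to the robot, and variables do not carry over. Pictures are saved under pics/ and viewed, at most 10 in all, crops included, and the job is handed in when it is done.

Besides the shell and the picture viewer there is one more tool, called after "Request:" by a JSON object that holds its "name" and its "arguments". carry_out: Moves the arm, as the interface text tells. Its arguments: {"type":"object","properties":{"series":{"type":"array"},"grip":{"type":"number"},"grip_force":{"type":"number"}},"required":["series"]}

```bash
mkdir -p pics
cat > h.py <<'E'
import numpy as np, cv2
from station import get_obs, grab_frame, finish_job
def save(name, tag):
    f=grab_frame(name); cv2.imwrite(f'pics/{tag}.png', f['img'][:,:,::-1])
    np.savez(f'pics/{tag}.npz', **{k:f[k] for k in('img','fovy','cx','cy','camera_from_world')}); return f
def P(f):
    F=192/np.tan(np.radians(float(f['fovy']))/2)
    K=np.array([[F,0,float(f['cx'])],[0,F,float(f['cy'])],[0,0,1]]); return K@np.array(f['camera_from_world'])[:3]
def tri(fs,uv):
    A=[]
    for f,(u,v) in zip(fs,uv):
        M=P(f); A+= [u*M[2]-M[0], v*M[2]-M[1]]
    X=np.linalg.svd(np.array([a/np.linalg.norm(a[:3]) for a in A]))[2][-1]; X=X[:3]/X[3]
    return X, [proj(f,X)-np.array(p) for f,p in zip(fs,uv)]
def proj(f,X):
    q=P(f)@np.append(X,1); return q[:2]/q[2]
def plane(f,uv,z):
    M=P(f); A=M[:,[0,1]]; B=M[:,2]*z+M[:,3]
    H=np.c_[A,B]; q=np.linalg.solve(H,[uv[0],uv[1],1]); return q[:2]/q[2]
def L(tag): return np.load(f'pics/{tag}.npz')
E
python3 - <<'E'
from h import *
for n in('scene','side','wrist'):
    f=save(n,n+'0'); print(n,f['fovy'],np.round(np.linalg.inv(f['camera_from_world'])[:3],3).tolist())
a,b=[cv2.imread(f'pics/{n}0.png') for n in('scene','side')]
o=get_obs();print(o['time'],o['position'],o['tool_rot'],o['grip_width'])
E
```

```text
scene 52.931424795183126 [[-0.064, 0.832, -0.55, 1.171], [0.998, 0.058, -0.03, 0.013], [0.007, -0.551, -0.834, 0.965]]
side 42.019010875574345 [[-0.98, -0.078, 0.181, 0.289], [-0.196, 0.495, -0.847, 1.441], [-0.024, -0.865, -0.5, 0.955]]
wrist 71.46337686264255 [[0.434, -0.863, -0.258, 0.338], [-0.901, -0.416, -0.123, -0.531], [-0.001, 0.285, -0.958, 0.373]]
0.15 [ 0.27094698 -0.56275459  0.2000022 ] [-5.74251167e-04  9.74932595e-01  2.22499586e-01 -1.98637755e-04] 0.08539918844855925
```

View pics/scene0.png

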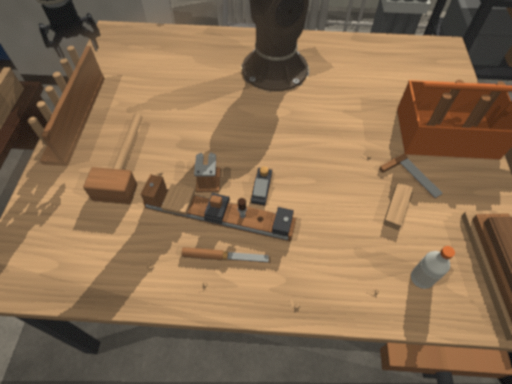

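View pics/side0.png

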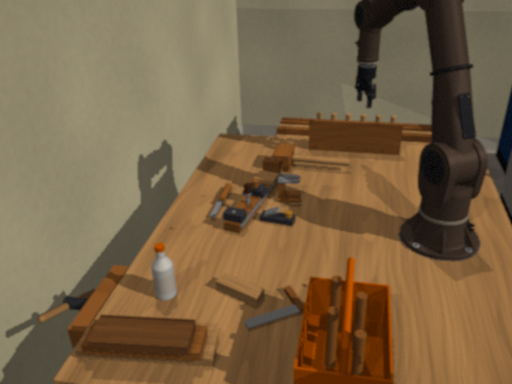

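The scene view shows the cramp running from about (155,190) to (285,222), with the pin near (241,205), the rest near (207,170) and the plane at (262,185). In the side view the cramp is around (255,205) and the rest near (288,182). I'll enlarge both.

Run:
```python
import cv2,numpy as np
a=cv2.imread('pics/scene0.png')[140:250,135:305]; b=cv2.imread('pics/side0.png')[160:240,200:310]
r=lambda i,s:cv2.resize(i,None,fx=s,fy=s,interpolation=cv2.INTER_CUBIC)
cv2.imwrite('pics/z1.png',r(a,4.6)); cv2.imwrite('pics/z2.png',r(b,7))
```

```text
(no output)
```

View pics/z1.png

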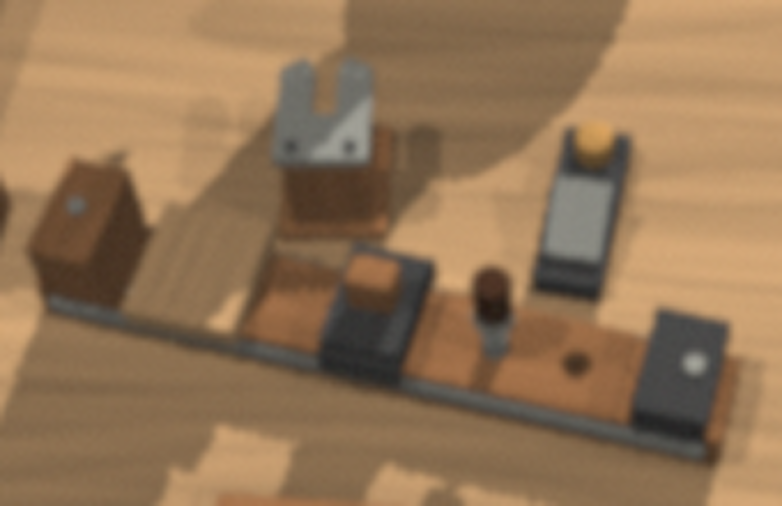

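View pics/z2.png

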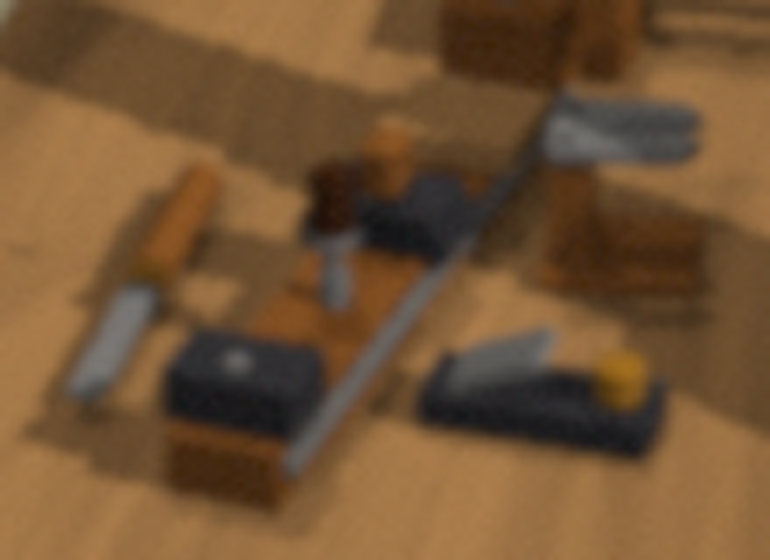

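Scene crop: pin head top is at (492,279), grip top (374,267), empty hole (576,363), and notch closed end (327,112). Side crop: pin head top is at (338,170), grip top (390,130), and plate corners (550,98) and (553,160).

Run:
```python
from h import *
s,d=L('scene0'),L('side0')
a=lambda u,v:((u+.5)/4.6-.5+135,(v+.5)/4.6-.5+140)
b=lambda u,v:((u+.5)/7-.5+200,(v+.5)/7-.5+160)
for n,p,q in[('pin top',(492,277),(338,170)),('grip top',(374,266),(390,130)),('plate far +x,-y corner',(274,160),(565,92)),('plate +x,+y corner',(370,162),(552,155))]:
    X,e=tri([s,d],[a(*p),b(*q)]); print(n,X.round(4),np.round(e,1).tolist())
print('pin@.137',plane(s,a(492,277),.111),plane(d,b(338,170),.111))
print('hole2',plane(s,a(576,363),.035))
print('grip',plane(s,a(374,266),.092),plane(d,b(390,130),.092))
print('notch end',plane(s,a(327,112),.085))
for p in[(274,160),(370,162),(358,62),(290,62)]: print('plate',plane(s,a(*p),.085))
print('endstop top corners',[plane(s,a(*p),.065).round(4).tolist() for p in[(658,310),(729,325),(702,435),(635,418)]])
o=get_obs(); from scipy.spatial.transform import Rotation as R
q=o['tool_rot'];print(R.from_quat([q[1],q[2],q[3],q[0]]).as_matrix().round(3))
```

```text
pin top [ 0.6525 -0.0606  0.1115] [[-0.0, -0.1], [-0.0, 0.0]]
grip top [ 0.6411 -0.1303  0.0981] [[-0.1, -0.3], [-0.2, 0.1]]
plate far +x,-y corner [ 0.5621 -0.2028  0.0879] [[-0.4, -0.9], [-0.5, 0.5]]
plate +x,+y corner [ 0.558  -0.1446  0.0825] [[-0.1, -0.2], [-0.1, 0.1]]
pin@.137 [ 0.65246418 -0.06051212] [ 0.65263034 -0.06172879]
hole2 [ 0.66266802 -0.0117914 ]
grip [ 0.63820572 -0.13087416] [ 0.64325173 -0.14248751]
notch end [ 0.52480787 -0.1750916 ]
plate [ 0.56303074 -0.20198897]
plate [ 0.56046539 -0.14381155]
plate [ 0.48449882 -0.16116908]
plate [ 0.48749599 -0.20382839]
endstop top corners [[0.6405, 0.0348], [0.6478, 0.0766], [0.7201, 0.0626], [0.712, 0.0246]]
[[ 0.901  0.434 -0.001]
 [ 0.434 -0.901  0.001]
 [-0.    -0.001 -1.   ]]
```

Pin top is at about (0.6525, -0.061, 0.111), grip top about (0.64, -0.131, 0.092) and plate about 0.085, all matching the text. The cramp yaw is about -10° and the rest yaw about +2°. I'll move over the area for close views with the wrist camera.

Request:
{"name": "carry_out", "arguments": {"series": [[[0.045,-0.024,0],0],[[0.045,-0.024,0],0],[[0.045,-0.024,0],0],[[0.045,-0.024,0],0],[[0.045,-0.024,0],0],[[0.045,-0.024,0],0],[[0.045,-0.024,0],0],[[0.045,-0.024,0],0],[[0.045,-0.024,0],0],[[0,0,0],0]], "grip": 1}}

```text
time: 1.4
position: [0.5447, -0.1877, 0.2003]
tool_rot: [-0.001, 0.974, 0.226, 0.001]
contact_force: [-1.2, -0.0, 0.3]
grip_width: 0.0854
grasp_force: 0.0
```

Request:
{"name": "carry_out", "arguments": {"series": [[[0,0,0],-9],[[0,0,0],-9],[[0,0,0],-9],[[0,0,0],-9],[[0,0,0],-9],[[0,0,0],-9],[[0,0,0],0],[[0,0,0],0]]}}

```text
time: 2.4
position: [0.542, -0.1934, 0.2005]
tool_rot: [-0.0, 0.769, 0.639, -0.0]
contact_force: [-1.0, 0.0, 0.4]
grip_width: 0.0853
grasp_force: 0.0
```

Run:
```python
from h import *
f=save('wrist','w1'); o=get_obs(); print(o['time'],o['position'],o['tool_rot'],o['contact_force'])
for X in [(.6525,-.061,.111),(.64,-.131,.092),(.52,-.1745,.085)]: print(proj(f,X))
cv2.imwrite('pics/w1z.png',cv2.resize(cv2.imread('pics/w1.png'),(800,600),interpolation=cv2.INTER_CUBIC))
```

```text
2.45 [ 0.54211007 -0.19321329  0.20050945] [-1.55108314e-05  7.68749504e-01  6.39549980e-01 -1.52264582e-04] [0.2930962  0.25025243 1.51745886]
[350.7721529   19.56844002]
[337.43627772 106.92372605]
[230.14451683 168.95519169]
```

View pics/w1z.png

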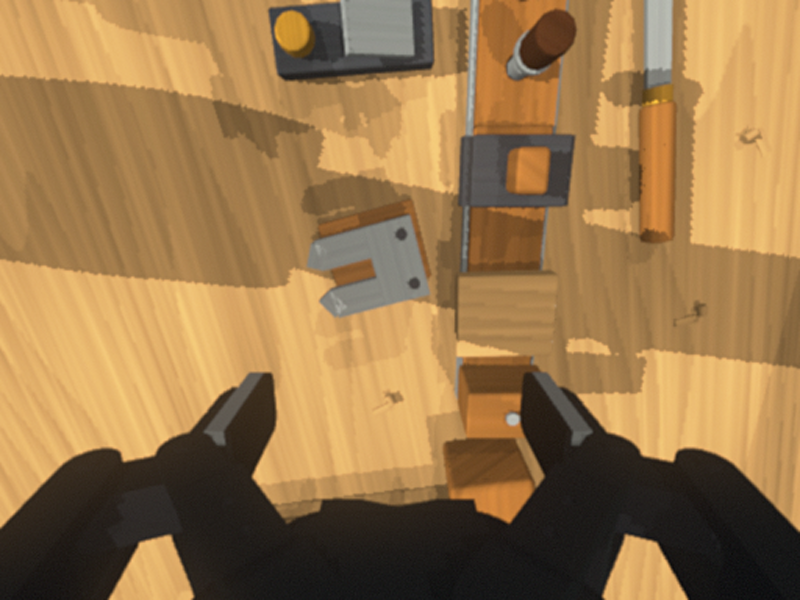

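The wrist view is clear. At 800x600 the notch end is around (374,268), the plate's +x corners are (411,214) and (429,293), and the grip top spans (508–550, 147–192). The pin's head top is near (553,35), and the tool is aligned with the cramp.

Run:
```python
from h import *
s,w=L('scene0'),L('w1')
a=lambda u,v:((u+.5)/4.6-.5+135,(v+.5)/4.6-.5+140)
c=lambda u,v:((u+.5)/1.5625-.5,(v+.5)/1.5625-.5)
for n,p in dict(c1=(411,214),c2=(429,293),end=(374,268),endT=(371,259),endB=(376,279),lipT=(337,269),lipB=(342,291)).items(): print(n,plane(w,c(*p),.085).round(4))
for p in[(513,148),(551,147),(549,191),(508,193)]: print('grip',plane(w,c(*p),.092).round(4))
for n,p,q in[('c1',(370,162),(411,214)),('c2',(274,160),(429,293)),('end',(327,112),(374,268)),('grip',(374,266),(530,170)),('pin',(492,277),(558,28))]:
    X,e=tri([s,w],[a(*p),c(*q)]); print(n,X.round(4),np.round(e,1).tolist())
print('bed edge',[plane(w,c(*p),.035).round(4) for p in[(562,85),(545,265)]])
M=cv2.resize(w['img'],(800,600),interpolation=cv2.INTER_CUBIC)[190:330,290:450,::-1]
M2=cv2.resize(w['img'],(800,600),interpolation=cv2.INTER_CUBIC)[0:200,450:600,::-1]
cv2.imwrite('pics/w1c.png',np.hstack([cv2.resize(M,(457,400)),cv2.resize(M2,(300,400))]))
```

```text
c1 [ 0.5614 -0.1469]
c2 [ 0.5644 -0.2041]
end [ 0.5292 -0.1789]
endT [ 0.5284 -0.1723]
endB [ 0.529 -0.187]
lipT [ 0.5034 -0.1749]
lipB [ 0.5033 -0.1912]
grip [ 0.6321 -0.1176]
grip [ 0.6558 -0.1214]
grip [ 0.6524 -0.1483]
grip [ 0.6259 -0.1446]
c1 [ 0.5612 -0.1452  0.0858] [[-0.6, -0.0], [-0.5, -1.5]]
c2 [ 0.5644 -0.2024  0.0873] [[-0.3, -0.1], [-0.1, -0.9]]
end [ 0.5299 -0.1755  0.0923] [[-0.7, -0.1], [-0.4, -1.8]]
grip [ 0.6402 -0.1316  0.0951] [[-0.5, 0.0], [-0.4, -1.2]]
pin [ 0.6556 -0.0608  0.1158] [[-0.3, 0.1], [-0.5, -1.1]]
bed edge [array([ 0.6872, -0.0801]), array([ 0.6637, -0.2122])]
```

View pics/w1c.png

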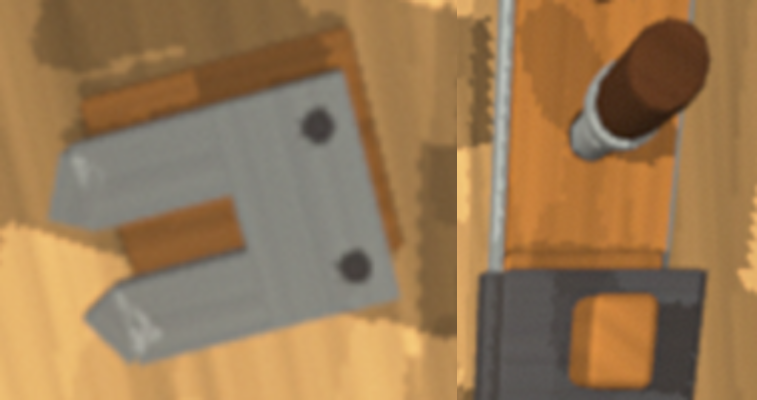

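Run:
```python
from h import *
w=L('w1')
c=lambda u,v:((u+.5)/1.5625-.5,(v+.5)/1.5625-.5)
l=lambda u,v:c(290+u*.35,190+v*.35)
r=lambda u,v:c(450+(u-457)/2,v/2)
for n,p in dict(c1=(342,70),c2=(397,297),mid=(369.5,183.5),screws=(335.5,195.5),end=(239,223),mouth=(125,250.5)).items(): print(n,plane(w,l(*p),.085).round(4))
print('pin',plane(w,r(668,62),.111).round(4),'grip',plane(w,r(616,340),.092).round(4))
```

```text
c1 [ 0.5604 -0.1471]
c2 [ 0.5642 -0.2048]
mid [ 0.5623 -0.1751]
screws [ 0.5536 -0.1765]
end [ 0.529  -0.1789]
mouth [ 0.4998 -0.1806]
pin [ 0.6564 -0.0618] grip [ 0.6411 -0.1329]
```

Request:
{"name": "carry_out", "arguments": {"series": [[[0.0376,0.0216,0],0],[[0.0376,0.0216,0],0],[[0.0376,0.0216,0],0],[[0.0376,0.0216,0],0],[[0,0,0.04],0],[[0,0,0.02],0],[[0,0,0],0],[[0,0,0],0]]}}

```text
time: 3.45
position: [0.6548, -0.0603, 0.1417]
tool_rot: [0.0, 0.768, 0.64, 0.0]
contact_force: [0.4, -0.8, 0.7]
grip_width: 0.0853
grasp_force: 0.0
```

Run:
```python
from h import *
f=save('wrist','w2'); o=get_obs(); print(o['time'],o['position'],o['tool_rot'],o['contact_force'])
for X in [(.6545,-.0612,.111),(.64,-.131,.092),(.522,-.1755,.085)]: print(proj(f,X))
cv2.imwrite('pics/w2z.png',cv2.resize(cv2.imread('pics/w2.png'),(800,600),interpolation=cv2.INTER_CUBIC))
```

```text
3.5 [ 0.65504045 -0.06030137  0.14199238] [6.85613832e-04 7.67925194e-01 6.40538753e-01 7.29504206e-04] [ 0.29220925 -0.26877616  0.09018719]
[252.18992495 208.70405415]
[250.69775476 272.13420865]
[147.978952   322.55687162]
```

View pics/w2z.png

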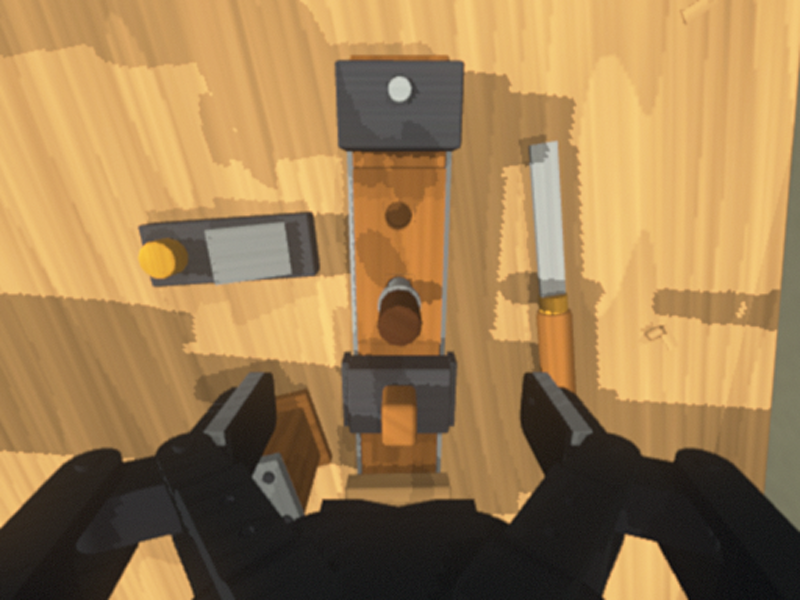

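Pin head top is at (399,324), about 1 mm right of the midline between the fingers at (397,375). The way down is clear, with the grip at (398,430). I'll descend and grip.

Request:
{"name": "carry_out", "arguments": {"series": [[[0,0.001,0.03],0],[[0,0,0.022],0],[[0,0,0.01],0],[[0,0,0],0],[[0,0,0],0]]}}

```text
time: 4.12
position: [0.6561, -0.0605, 0.0799]
tool_rot: [0.001, 0.768, 0.641, 0.001]
contact_force: [0.3, -0.1, 0.5]
grip_width: 0.085
grasp_force: 0.0
```

Request:
{"name": "carry_out", "arguments": {"series": [[[0,0,0],0],[[0,0,0],0],[[0,0,0],0],[[0,0,0],0],[[0,0,0],0],[[0,0,0],0],[[0,0,0],0],[[0,0,0],0]], "grip": 0, "grip_force": 40}}

```text
time: 5.12
position: [0.6555, -0.0604, 0.0789]
tool_rot: [0.0, 0.768, 0.641, 0.0]
contact_force: [-0.8, 0.1, 3.7]
grip_width: 0.0194
grasp_force: 39.5
```

Request:
{"name": "carry_out", "arguments": {"series": [[[0,0,-0.005],0],[[0,0,-0.01],0],[[0,0,-0.015],0],[[0,0,-0.02],0],[[0,0,-0.04],0],[[0,0,-0.04],0],[[0,0,0],0],[[0,0,0],0]]}}

```text
time: 6.12
position: [0.655, -0.0605, 0.2089]
tool_rot: [0.0, 0.768, 0.641, -0.0]
contact_force: [0.3, 0.6, 0.2]
grip_width: -0.0001
grasp_force: 0.0
```

Run:
```python
from h import *
f=save('wrist','w3'); g=save('side','s3');h=save('scene','c3'); o=get_obs(); print(o['time'],o['position'],o['tool_rot'],o['contact_force'],o['grip_width'],o['grasp_force'])
p=np.array(o['position'])
r=lambda n,x,y,w,hh,W,H:cv2.resize(cv2.imread(f'pics/{n}.png')[max(y,0):y+hh,x:x+w],(W,H),interpolation=cv2.INTER_CUBIC)
u=proj(g,p).astype(int);v=proj(h,p).astype(int);print(u,v)
cv2.imwrite('pics/m3.png',np.hstack([r('w3',128,120,256,264,400,412),np.vstack([r('s3',u[0]-45,u[1]-30,90,65,400,289),r('c3',v[0]-45,v[1]-30,90,65,400,289)])[:412]]) if 0 else np.vstack([np.hstack([r('s3',u[0]-45,u[1]-30,90,60,400,267),r('c3',v[0]-45,v[1]-30,90,60,400,267)]),r('w3',0,60,512,200,800,312)]))
```

```text
6.275 [ 0.65452482 -0.06054694  0.20756469] [-6.20085214e-04  7.67678867e-01  6.40833994e-01 -7.51959164e-04] [-0.03572414  0.58023845  0.63590852] -3.310419169322609e-05 0.0
[246 159] [240 179]
```

View pics/m3.png

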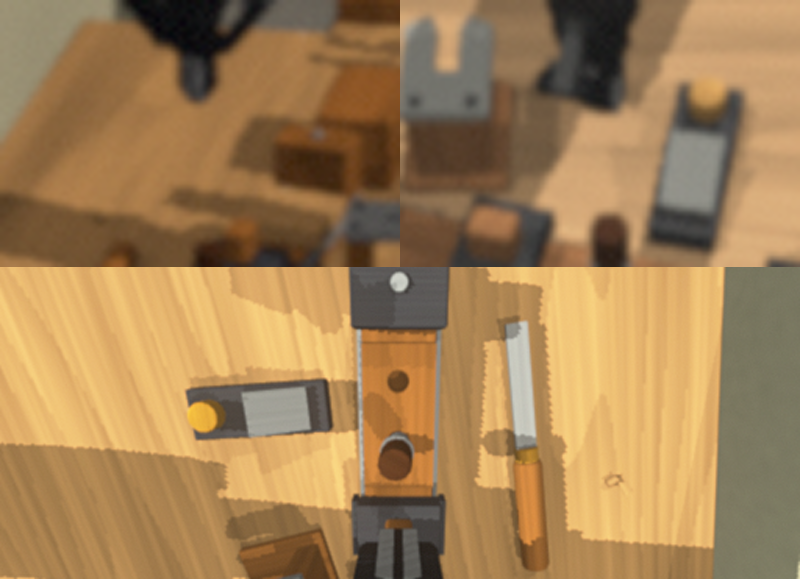

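The gripper came up empty: the pin is still in its hole, head top at (397,460) in the wrist strip. I'll compare where the TCP projects with where the fingertips show, and re-triangulate the pin.

Run:
```python
from h import *
w1,w2,w3,s,d=[L(t) for t in('w1','w2','w3','scene0','side0')]
o=get_obs(); print('TCP px',proj(w3,o['position']), 'zoom',(proj(w3,o['position'])-[0,60])*1.5625+[0,267])
c=lambda u,v:((u+.5)/1.5625-.5,(v+.5)/1.5625-.5)
p1=c(555.5,31);p2=c(399,324);p3=c(396,463-267+60*1.5625)
print(p3)
ps=((492.5)/4.6-.5+135,(277.5)/4.6-.5+140); pd=(338.5/7-.5+200,170.5/7-.5+160)
for fs,uv in[([w1,w2,w3],[p1,p2,p3]),([s,d,w1,w2,w3],[ps,pd,p1,p2,p3])]:
    X,e=tri(fs,uv);print(X.round(4),np.round(e,1).tolist())
for f,p in((w1,p1),(w2,p2),(w3,p3),(s,ps),(d,pd)): print(plane(f,p,.111).round(4))
I=w3['img'];cv2.imwrite('pics/m4.png',cv2.resize(I[150:384,156:356,::-1],(600,702))[:600])
```

```text
TCP px [251.52203356 221.92856665] zoom [393.00317744 520.01338539]
(253.26, 185.26)
[ 0.6565 -0.0609  0.1092] [[-0.7, -0.5], [-0.7, 0.0], [1.0, 0.3]]
[ 0.6549 -0.0606  0.1118] [[-0.1, 0.6], [-0.7, -0.1], [-1.5, -1.5], [-2.7, 1.1], [-0.5, 1.0]]
[ 0.6564 -0.0618]
[ 0.6571 -0.0603]
[ 0.6556 -0.0599]
[ 0.6525 -0.0605]
[ 0.6526 -0.0617]
```

View pics/m4.png

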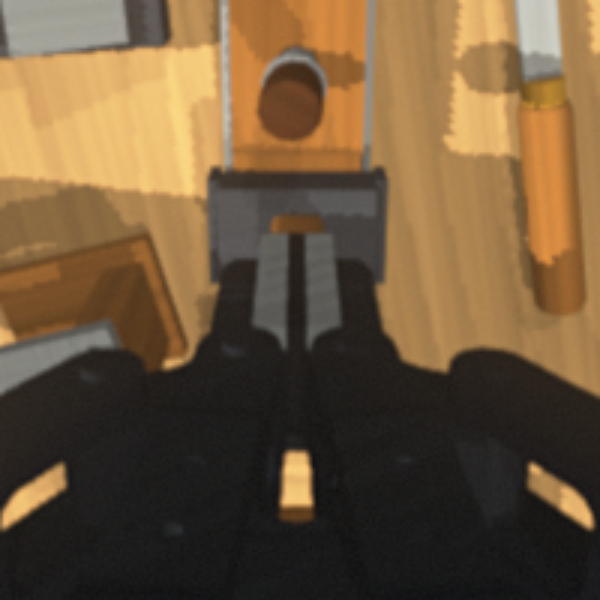

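With the gripper closed, its front fingertip edge shows about 6 px lower in the wrist view than the projected TCP. In the scene and side views the tips sit about 8 px above the projected TCP. The real fingertips are therefore offset from the reported TCP, so I'll triangulate them.

Run:
```python
from h import *
w3,s,d=L('w3'),L('c3'),L('s3')
k=4.444
sc=(240-45+(583-400)/k,179-30+98/k); sd=(246-45+197/k,159-30+98/k); wr=(156+297/3,150+235/3)
for fs,uv in[([s,d],[sc,sd]),([s,d,w3],[sc,sd,wr])]:
    X,e=tri(fs,uv);print(X.round(4),np.round(e,1).tolist())
o=get_obs();print(o['position'],o['joints'].round(4) if hasattr(o['joints'],'round') else o['joints'])
# 12x crops with TCP marked
def crop(f,x,y,w,h,W,H):
    I=cv2.resize(f['img'][y:y+h,x:x+w,::-1],(W,H),interpolation=cv2.INTER_CUBIC); q=(proj(f,o['position'])+.5-[x,y])*[W/w,H/h]
    I=cv2.convertScaleAbs(I,alpha=1.8,beta=25)
    cv2.drawMarker(I,tuple(int(t) for t in q),(0,0,255),0,15,1); return I
cv2.imwrite('pics/m5.png',np.hstack([crop(s,220,140,50,60,400,480),crop(d,221,120,50,60,400,480)]))
```

```text
[ 0.6556 -0.0675  0.2374] [[0.5, 1.3], [0.7, -0.6]]
[ 0.6562 -0.0617  0.2369] [[3.0, 1.7], [0.2, 0.2], [-0.9, 14.0]]
[ 0.65452482 -0.06054694  0.20756469] [ 0.231   0.5123 -0.3446  1.4508  0.1777  1.2112 -0.3153]
```

View pics/m5.png

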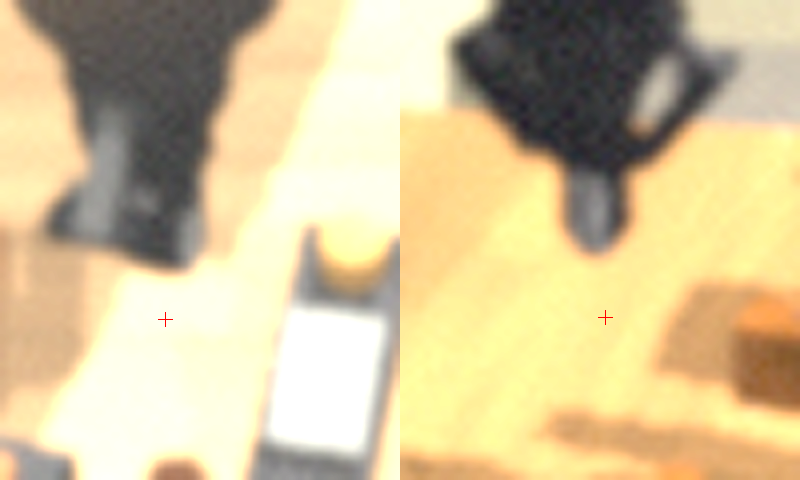

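The triangulated fingertips end about 28–30 mm above the reported TCP. That fits the slip, because the pads only caught the head's rounded top rim. I'll grip again with the TCP 27 mm lower, near 0.053, and check the width against 24 mm.

Request:
{"name": "carry_out", "arguments": {"series": [[[0,0,0],0],[[0,0,0],0],[[0,0,0],0],[[0,0,0.035],0],[[0,0,0.035],0],[[0,0,0.035],0],[[0,0,0.025],0],[[0,0,0],0]], "grip": 1}}

```text
time: 7.28
position: [0.6537, -0.0605, 0.0766]
tool_rot: [-0.001, 0.768, 0.641, -0.001]
contact_force: [-0.0, 0.2, 0.4]
grip_width: 0.0851
grasp_force: 0.0
```

Request:
{"name": "carry_out", "arguments": {"series": [[[0,0,0.015],0],[[0,0,0.01],0],[[0,0,0],0],[[0,0,0],0]]}}

```text
time: 7.78
position: [0.6555, -0.0604, 0.054]
tool_rot: [0.0, 0.768, 0.641, 0.0]
contact_force: [0.5, -0.1, 0.1]
grip_width: 0.0853
grasp_force: 0.0
```

Request:
{"name": "carry_out", "arguments": {"series": [[[0,0,0],0],[[0,0,0],0],[[0,0,0],0],[[0,0,0],0],[[0,0,0],0],[[0,0,0],0],[[0,0,0],0]], "grip": 0, "grip_force": 40}}

```text
time: 8.65
position: [0.6555, -0.0605, 0.0539]
tool_rot: [0.0, 0.768, 0.641, 0.0]
contact_force: [0.6, -0.4, 3.3]
grip_width: 0.023
grasp_force: 39.2
```

The width is 23 mm, a full grip on the head. Drawing the pin out.

Request:
{"name": "carry_out", "arguments": {"series": [[[0,0,-0.005],0],[[0,0,-0.01],0],[[0,0,-0.015],0],[[0,0,-0.02],0],[[0,0,-0.03],0],[[0,0,-0.035],0],[[0,0,-0.02],0],[[0,0,0],0],[[0,0,0],0]]}}

```text
time: 9.78
position: [0.6547, -0.0605, 0.188]
tool_rot: [-0.0, 0.768, 0.641, -0.0]
contact_force: [-0.4, 0.6, -1.5]
grip_width: 0.0225
grasp_force: 39.4
```

Run:
```python
from h import *
f=save('wrist','w4'); h=save('scene','c4'); g=save('side','s4'); o=get_obs(); print(o['time'],o['position'],o['tool_rot'],o['contact_force'],o['grip_width'],o['grasp_force'])
# did the pin leave its hole? compare scene around old head top
for t,u in(('scene0','c4'),('side0','s4')):
    A,B=L(t),L(u)
    for X in[(.6545,-.061,.105),(.6545,-.061,.09),(.6545,-.061,.06)]:
        q=proj(A,X).round().astype(int); print(t,q,A['img'][q[1],q[0]],B['img'][q[1],q[0]])
```

```text
9.925 [ 0.65452644 -0.06050071  0.1874254 ] [-6.44862401e-04  7.67651860e-01  6.40866319e-01 -7.53396939e-04] [ 0.94730514  0.39118885 -0.62566351] 0.022759955943889677 39.41765785217285
scene0 [241 202] [77 52 38] [223 181 130]
scene0 [242 205] [51 35 27] [201 152 106]
scene0 [242 210] [60 55 48] [165 115  76]
side0 [247 185] [54 27 10] [68 54 41]
side0 [248 189] [48 28 13] [41 39 39]
side0 [248 196] [95 81 72] [113  70  32]
```

The pin is out and held: 22.8 mm width, about 1.2 N of weight, and its old place now shows background. I'll carry it in front of the notch and measure the plate from there.

Request:
{"name": "carry_out", "arguments": {"series": [[[-0.0222,-0.0257,0],0],[[-0.0222,-0.0257,0],0],[[-0.0222,-0.0257,0],0],[[-0.0222,-0.0257,0],0],[[-0.0222,-0.0257,0],0],[[-0.0222,-0.0257,0],0],[[-0.0222,-0.0257,0],0],[[0,0,0],0],[[0,0,0],0]]}}

```text
time: 11.05
position: [0.4508, -0.1809, 0.1885]
tool_rot: [-0.0, 0.768, 0.641, 0.0]
contact_force: [0.8, -0.4, -0.4]
grip_width: 0.0225
grasp_force: 39.6
```

Run:
```python
from h import *
f=save('wrist','w5'); o=get_obs(); print(o['time'],o['position'],o['tool_rot'],o['contact_force'],o['grip_width'])
def top(f,z,x0,x1,y0,y1,st):
    xs=np.arange(x0,x1,st); ys=np.arange(y1,y0,-st)
    G=np.array([[proj(f,(x,y,z)) for x in xs] for y in ys],np.float32)
    return xs,ys,cv2.remap(f['img'],G[...,0],G[...,1],cv2.INTER_LINEAR)
for t in('w1','w5'):
    xs,ys,I=top(L(t),.085,.475,.580,-.220,-.132,.0015)
    h=cv2.cvtColor(I,cv2.COLOR_RGB2HSV); print(t,'x from .475 step .0015')
    for y,r in zip(ys,h): print(f'{y:.4f}',''.join('#' if s<70 and v>60 else ('k' if v<=60 else '.') for _,s,v in r))
```

```text
11.1 [ 0.45111918 -0.18064171  0.18849508] [-6.17867416e-05  7.67426022e-01  6.41137453e-01  2.51463273e-04] [ 0.64549444  0.93627112 -1.39280938] 0.023165778539951234
w1 x from .475 step .0015
-0.1320 ......................................................................
-0.1335 ......................................................................
-0.1350 ......................................................................
-0.1365 ......................................................................
-0.1380 ......................................................................
-0.1395 ......................................................................
-0.1410 ......................................................................
-0.1425 ......................................................................
-0.1440 ......................................................................
-0.1455 ......................................................................
-0.1470 .....................................................####.............
-0.1485 .............................
[... 7741 characters left out ...]
..........##########################.......................#........
-0.2085 .............##############..................................#........
-0.2100 .............................................................#........
-0.2115 .............................................................#........
-0.2130 .............................................................#........
-0.2145 .............................................................#........
-0.2160 ............................................................#.........
-0.2175 ............................................................#.........
-0.2190 ............................................................#.........
```

Both wrist views agree. The notch's closed end is at x≈0.528, its centre line runs y≈-0.180 to -0.1785 with yaw about 4°, and the plate is 58 mm wide as stated. With the pin foot at TCP-0.045, I'll lower to TCP 0.075 so the collar is 5 mm above the plate, then slide in gently.

Request:
{"name": "carry_out", "arguments": {"series": [[[-0.0015,0,0.04],0],[[0,0,0.04],0],[[0,0,0.025],0],[[0,0,0.0085],0],[[0,0,0],0],[[0,0,0],0]]}}

```text
time: 11.85
position: [0.4512, -0.1827, 0.0761]
tool_rot: [0.001, 0.768, 0.641, 0.0]
contact_force: [-0.5, 0.1, -1.3]
grip_width: 0.0226
grasp_force: 39.5
```

Request:
{"name": "carry_out", "arguments": {"series": [[[0.0024,0.0097,0],0],[[0.0024,0.0097,0],0],[[0.0024,0.0097,0],0],[[0.0024,0.0097,0],0],[[0,0,0],0],[[0,0,0],0]]}}

```text
time: 12.6
position: [0.4897, -0.1801, 0.0749]
tool_rot: [-0.0, 0.768, 0.641, -0.0]
contact_force: [0.6, 0.5, -1.8]
grip_width: 0.0225
grasp_force: 39.5
```

Request:
{"name": "carry_out", "arguments": {"series": [[[0.0019,0.0068,0],0],[[0.0017,0.0068,0],0],[[0,0,0],0],[[0,0,0],0]]}}

```text
time: 13.1
position: [0.504, -0.179, 0.075]
tool_rot: [-0.0, 0.768, 0.641, -0.0]
contact_force: [-0.4, -0.4, -0.9]
grip_width: 0.0233
grasp_force: 39.5
```

Request:
{"name": "carry_out", "arguments": {"series": [[[0.0017,0.0068,0],0],[[0.0017,0.0068,0],0],[[0,0,0],0],[[0,0,0],0],[[0,0,0],0]]}}

```text
time: 13.72
position: [0.5179, -0.1782, 0.0751]
tool_rot: [-0.0, 0.768, 0.641, -0.0]
contact_force: [-0.1, 0.2, -1.0]
grip_width: 0.0225
grasp_force: 39.5
```

Request:
{"name": "carry_out", "arguments": {"series": [[[0.0005,0.002,0.001],0],[[0,0,0.0015],0],[[0,0,0.0015],0],[[0,0,0],0],[[0,0,0],0],[[0,0,0],0]]}}

```text
time: 14.48
position: [0.5202, -0.178, 0.0712]
tool_rot: [0.0, 0.768, 0.641, 0.0]
contact_force: [0.4, -0.5, -1.3]
grip_width: 0.0224
grasp_force: 39.5
```

Request:
{"name": "carry_out", "arguments": {"series": [[[0,0,0.001],0],[[0,0,0],0],[[0,0,0],0]]}}

```text
time: 14.85
position: [0.5201, -0.178, 0.0701]
tool_rot: [0.0, 0.768, 0.641, -0.0]
contact_force: [0.4, -0.1, -1.0]
grip_width: 0.0226
grasp_force: 39.5
```

Request:
{"name": "carry_out", "arguments": {"series": [[[0,0,0.001],0],[[0,0,0],0],[[0,0,0],0]]}}

```text
time: 15.22
position: [0.5203, -0.178, 0.0698]
tool_rot: [0.0, 0.768, 0.641, 0.0]
contact_force: [-1.9, 1.0, 7.8]
grip_width: 0.0227
grasp_force: 40.6
```

The collar touches the plate (7.8 N) at the expected height. Releasing.

Request:
{"name": "carry_out", "arguments": {"series": [[[0,0,-0.0008],0],[[0,0,0],0]]}}

```text
time: 15.48
position: [0.5202, -0.178, 0.0699]
tool_rot: [0.0, 0.768, 0.641, 0.0]
contact_force: [0.4, 0.0, -0.2]
grip_width: 0.0228
grasp_force: 39.6
```

Request:
{"name": "carry_out", "arguments": {"series": [[[0,0,0],0],[[0,0,0],0],[[0,0,0],0],[[0,0,0],0],[[0,0,0],0],[[0,0,0],0],[[0,0,0],0],[[0,0,0],0]], "grip": 1}}

```text
time: 16.48
position: [0.5202, -0.178, 0.0699]
tool_rot: [0.0, 0.768, 0.641, 0.0]
contact_force: [-0.4, 0.8, -0.1]
grip_width: 0.0859
grasp_force: 0.0
```

Request:
{"name": "carry_out", "arguments": {"series": [[[0,0,-0.01],0],[[0,0,-0.02],0],[[0,0,-0.03],0],[[0,0,-0.03],0],[[0,0,-0.03],0],[[0,0,0],0],[[0,0,0],0]]}}

```text
time: 17.35
position: [0.5199, -0.178, 0.1899]
tool_rot: [0.0, 0.768, 0.641, -0.0]
contact_force: [0.1, -0.5, -1.1]
grip_width: 0.0854
grasp_force: 0.0
```

Run:
```python
from h import *
f=save('wrist','w6'); g=save('scene','c6'); o=get_obs(); print(o['time'],o['position'],o['tool_rot'],o['contact_force'],o['grip_width'])
def top(f,z,x0,x1,y0,y1,st):
    xs=np.arange(x0,x1,st); ys=np.arange(y1,y0,-st)
    G=np.array([[proj(f,(x,y,z)) for x in xs] for y in ys],np.float32)
    return xs,ys,cv2.remap(f['img'],G[...,0],G[...,1],cv2.INTER_LINEAR)
for t,z in(('w6',.127),('c6',.127)):
    xs,ys,I=top(L(t),z,.470,.580,-.220,-.140,.002)
    h=cv2.cvtColor(I,cv2.COLOR_RGB2HSV); print(t,z,'x from .470 step .002')
    for y,r in zip(ys,h): print(f'{y:.4f}',''.join('k' if v<95 and s>70 else '#' if s<70 else '.' for _,s,v in r))
```

```text
17.45 [ 0.51950205 -0.17791503  0.18915429] [-5.94268053e-04  7.67670248e-01  6.40844629e-01 -4.45811010e-04] [ 0.29452497 -1.07916759 -0.45056677] 0.08545739487491526
w6 0.127 x from .470 step .002
-0.1400 ..................................kkkkkkkk.............
-0.1420 ................................############...........
-0.1440 ....................########################...........
-0.1460 ..............##############################...........
-0.1480 .............###############################...........
-0.1500 .............###############################...........
-0.1520 ............################################...........
-0.1540 ............################################...........
-0.1560 ............################################...........
-0.1580 ...........#################################...........
-0.1600 ...........#################################...........
-0.1620 .............############kkkkk##############...........
-0.1640 .......................kkkkkkkk##############..........
-0.1660 ......................#kkkkkkkk##############.........k
-0.16
[... 3549 characters left out ...]
1980 .......................................................
-0.2000 .......................................................
-0.2020 .......................................................
-0.2040 .......................................................
-0.2060 .......................................................
-0.2080 ##.....................................................
-0.2100 .kk....................................................
-0.2120 kkk....................................................
-0.2140 kkk....................................................
-0.2160 kkk....................................................
-0.2180 kkk....................................................
```

The pin hangs upright, head top at about (0.5225, -0.177). Now the jaw: I'll move above the grip and check it.

Request:
{"name": "carry_out", "arguments": {"series": [[[0.0222,0.0367,0],0],[[0.0222,0.0367,0],0],[[0.0222,0.0367,0],0],[[0,0,0.03],0],[[0,0,0],0],[[0,0,0],0]]}}

```text
time: 18.2
position: [0.64, -0.1326, 0.1602]
tool_rot: [-0.0, 0.768, 0.641, -0.0]
contact_force: [0.7, -0.0, 0.7]
grip_width: 0.0858
grasp_force: 0.0
```

Run:
```python
from h import *
f=save('wrist','w7'); o=get_obs(); print(o['time'],o['position'],o['tool_rot'],o['grip_width'])
xs=np.arange(.60,.69,.002); ys=np.arange(-.085,-.175,-.002)
G=np.array([[proj(f,(x,y,.092)) for x in xs] for y in ys],np.float32)
h=cv2.cvtColor(cv2.remap(f['img'],G[...,0],G[...,1],cv2.INTER_LINEAR),cv2.COLOR_RGB2HSV)
for y,r in zip(ys,h): print(f'{y:.3f}',''.join('#' if s<90 else 'o' if v<120 else '.' for _,s,v in r))
```

```text
18.25 [ 0.64037639 -0.13267418  0.16077825] [3.12540470e-04 7.67909588e-01 6.40558155e-01 1.29759941e-04] 0.08563208636800305
-0.085 .............#.........................#.....
-0.087 .............#.........................#.....
-0.089 .............#.........................#.....
-0.091 ............##........................##.....
-0.093 ............##........................##.....
-0.095 .........oo.#.........................#......
-0.097 ........######oo......................#......
-0.099 ........###########ooo................#......
-0.101 ........################ooo..........##......
-0.103 ........######################ooo....##......
-0.105 ........###########################oo##o.....
-0.107 .......##################################o...
-0.109 .......###################################...
-0.111 .......##################################o...
-0.113 .......############ooooo#################o...
-0.115 .......############..ooooooo#############....
-0.117 ......############o...ooooooo############....
-0.119 ......############........ooo############....
-0.121 ......#######
[... 710 characters left out ...]
####.......
-0.149 .......##.................oo##########.......
-0.151 .......#o...................ooooo###.........
-0.153 .......#o..................oooo..#...........
-0.155 ......##...................oooo.##...........
-0.157 ......##...................ooooo##...........
-0.159 ......##...................ooo.o##...........
-0.161 ......##...................ooo.o#............
-0.163 ......#.........................#............
-0.165 .....##........................##............
-0.167 .....##........................##............
-0.169 .....##........................##............
-0.171 .....##........................#.............
-0.173 .....#o........................#.............
```

The grip is centred at about (0.6425, -0.1335), so I'll shift about 2 mm, descend and grip it.

Request:
{"name": "carry_out", "arguments": {"series": [[[-0.001,0.0024,0.03],0],[[0,0,0.035],0],[[0,0,0.03],0],[[0,0,0.015],0],[[0,0,0.007],0],[[0,0,0],0],[[0,0,0],0]]}}

```text
time: 19.12
position: [0.6434, -0.1336, 0.0441]
tool_rot: [0.001, 0.768, 0.641, 0.001]
contact_force: [0.0, 1.0, 0.2]
grip_width: 0.0851
grasp_force: 0.0
```

Request:
{"name": "carry_out", "arguments": {"series": [[[0,0,0],0],[[0,0,0],0],[[0,0,0],0],[[0,0,0],0],[[0,0,0],0],[[0,0,0],0],[[0,0,0],0]], "grip": 0, "grip_force": 40}}

```text
time: 20.0
position: [0.6424, -0.1336, 0.0431]
tool_rot: [-0.0, 0.768, 0.641, -0.0]
contact_force: [-2.4, 0.3, 5.8]
grip_width: 0.0212
grasp_force: 40.9
```

Request:
{"name": "carry_out", "arguments": {"series": [[[0.005,0,0],0],[[0.013,0,0],0],[[0.015,0,0],0],[[0.015,0,0],0],[[0.015,0,0],0],[[0,0,0],0]]}}

```text
time: 20.75
position: [0.6541, -0.0696, 0.0431]
tool_rot: [-0.0, 0.767, 0.642, 0.001]
contact_force: [-2.5, 3.7, 5.9]
grip_width: 0.0211
grasp_force: 40.9
```

Request:
{"name": "carry_out", "arguments": {"series": [[[0.015,0,0],0],[[0.015,0,0],0],[[0.015,0,0],0],[[0.012,0,0],0],[[0.008,0,0],0],[[0,0,0],0],[[0,0,0],0]]}}

```text
time: 21.62
position: [0.6655, -0.0072, 0.0431]
tool_rot: [-0.0, 0.768, 0.641, 0.0]
contact_force: [-2.3, 3.3, 5.3]
grip_width: 0.0211
grasp_force: 40.9
```

Request:
{"name": "carry_out", "arguments": {"series": [[[0.004,0,0],0],[[0.003,0,0],0],[[0.002,0,0],0],[[0,0,0],0]]}}

```text
time: 22.12
position: [0.6668, 0.0001, 0.0432]
tool_rot: [0.0, 0.768, 0.641, -0.0]
contact_force: [-3.7, -0.9, 7.4]
grip_width: 0.0209
grasp_force: 41.1
```

Request:
{"name": "carry_out", "arguments": {"series": [[[0.002,0,0],0],[[0.001,0,0],0],[[0,0,0],0]]}}

```text
time: 22.5
position: [0.6672, 0.002, 0.0431]
tool_rot: [0.0, 0.768, 0.64, -0.001]
contact_force: [-4.4, -3.0, 7.2]
grip_width: 0.021
grasp_force: 41.2
```

Request:
{"name": "carry_out", "arguments": {"series": [[[0.002,0,0],0],[[0,0,0],0],[[0,0,0],0]]}}

```text
time: 22.88
position: [0.6672, 0.002, 0.0431]
tool_rot: [0.001, 0.768, 0.64, -0.002]
contact_force: [-6.9, -7.1, 10.6]
grip_width: 0.0212
grasp_force: 41.5
```

Request:
{"name": "carry_out", "arguments": {"series": [[[0.002,0,0],0],[[0.001,0,0],0],[[0,0,0],0]]}}

```text
time: 23.25
position: [0.6671, 0.0019, 0.0431]
tool_rot: [0.002, 0.769, 0.639, -0.003]
contact_force: [-9.1, -13.7, 12.9]
grip_width: 0.0212
grasp_force: 41.9
```

The jaw is hard against the stop: motion stopped and the force is rising. I'll relax the push, open and retreat.

Request:
{"name": "carry_out", "arguments": {"series": [[[-0.004,0,0],0],[[0,0,0],0]]}}

```text
time: 23.5
position: [0.6672, 0.002, 0.0431]
tool_rot: [0.001, 0.768, 0.64, -0.001]
contact_force: [-5.6, -4.7, 8.0]
grip_width: 0.0211
grasp_force: 41.4
```

Request:
{"name": "carry_out", "arguments": {"series": [[[0,0,0],0],[[0,0,0],0],[[0,0,0],0],[[0,0,0],0],[[0,0,0],0],[[0,0,0],0]], "grip": 1}}

```text
time: 24.25
position: [0.6678, 0.0052, 0.0429]
tool_rot: [0.0, 0.768, 0.641, 0.0]
contact_force: [-0.5, -0.4, 0.3]
grip_width: 0.0853
grasp_force: 0.0
```

Request:
{"name": "carry_out", "arguments": {"series": [[[0,0,-0.02],0],[[0,0,-0.04],0],[[0,0,-0.04],0],[[0,0,-0.04],0],[[0,0,0],0],[[0,0,0],0],[[0,0,0],0]]}}

```text
time: 25.12
position: [0.667, 0.005, 0.1821]
tool_rot: [-0.0, 0.768, 0.641, -0.001]
contact_force: [0.4, 1.0, -0.5]
grip_width: 0.0857
grasp_force: 0.0
```

Run:
```python
from h import *
f=save('wrist','w8'); g=save('scene','c8'); o=get_obs(); print(o['time'],o['position'],o['contact_force'],o['grip_width'])
ex=np.array([.984,-.179]);ey=np.array([.179,.984]); b=np.array([.6555,-.0605])-.045*ey
print('jaw/end stop, z=.062; cramp y .16 down to .05, x -.05...')
for y in np.arange(.16,.05,-.003):
    row=''
    for x in np.arange(-.05,.05,.002):
        p=b+x*ex+y*ey; u=proj(f,(*p,.062)).round().astype(int)
        if not(0<=u[0]<512 and 0<=u[1]<384): row+=' ';continue
        _,s,v=cv2.cvtColor(f['img'][u[1]:u[1]+1,u[0]:u[0]+1],cv2.COLOR_RGB2HSV)[0,0]; row+='#' if s<90 and v>55 else 'k' if s<90 else '.'
    print(f'{y:.3f}',row)
A=L('c6')['img'].astype(int);q=proj(g,(.5225,-.178,.115)).astype(int)
D=abs(A-g['img'].astype(int)).sum(2); print('pin diff',D[q[1]-10:q[1]+12,q[0]-10:q[0]+10].mean(), D.mean())
print(q, [g['img'][q[1],q[0]]])
```

```text
25.225 [0.66714644 0.00506317 0.18195442] [-0.33122043  0.42866113  0.12239019] 0.08538233606770376
jaw/end stop, z=.062; cramp y .16 down to .05, x -.05...
0.160 .........###################################......
0.157 .........###################################......
0.154 .........##################################.......
0.151 .........##################################.......
0.148 .........###################################......
0.145 .........###################################......
0.142 .........###################################......
0.139 .........###################################......
0.136 ........####################################k.....
0.133 .......######################################.....
0.130 .......#######################################....
0.127 .......#######################################....
0.124 .......#######################################....
0.121 .......##############...........##############....
0.118 .......#############............#############.....
0.115 .......#############............#############.....
0.112 .......#############.....
[... 557 characters left out ...]
#...........................##........
0.079 ...........##...........................##........
0.076 ...........##...........................##........
0.073 ...........##...........................##........
0.070 ...........##...........................##........
0.067 ...........##...........................#.........
0.064 ...........#............................#.........
0.061 ...........#............................#.........
0.058 ...........#............................##........
0.055 ...........#............................##........
0.052 ...........#............................##........
pin diff 27.470454545454544 27.067835489908855
[203 156] [array([57, 41, 31], dtype=uint8)]
```

The jaw base spans 87–135 mm with no gap to the end stop, the pin is unchanged in the notch, and the arm is clear. Handing in.

```bash
python3 -c "
from station import finish_job; print(finish_job())"
```

```text
the job is handed in; nothing more can be done
None
```

I handed the job in at about 25 s of the 51 s: the pin hangs upright in the notch, the jaw is against the end stop, and the arm is clear; the first grip slipped off the pin and I had to repeat it, and the hand-in returned no verdict.

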